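# Clamp a carved blank with the lever-released jaw

## Robot

A 7-joint arm with a two-finger parallel gripper is mounted at the origin on the work surface. World frame = base frame: x ahead of the robot, y to its left, z up, the work surface at z = 0. Lengths are in m, angles in rad, forces in N, time in s.
With the tool pointing down it reaches from about 0.4 to 0.85 m from the base axis. Payload 10.4 kg.
Tool frame: the origin (TCP) lies between the finger pads; the fingertips stand 22 mm ahead of it and the grasp point (between the pads) lies 3 mm ahead of it; z points along the fingers, y is the line along which they close (so a half turn about z gives the same grasp; the last joint's range is limited). The gripper opens to 85 mm and grips with 20 to 120 N. Pads are 22 mm wide; open, the fingers measure 114 mm over their backs; the gripper's body (76 mm by 85 mm) begins 54 mm behind the grasp point. The pads swing forward as they close: fully open they stand 13 mm farther back than shut.
Start: joints at [-1.273, 0.332, -0.065, 1.46, 0.022, 1.35, -0.088], TCP at [0.197, 0.593, 0.253] pointing down, gripper open.
Joint ranges: [-2.6, 2.6], [-0.5, 2.12], [-1.47, 1.34], [0.16, 2.42], [-1.27, 4.41], [0.06, 2.06], [-2.6, 2.6]. Speed limits (rad/s): [2.22, 2.22, 2.79, 2.79, 3.14, 3.14, 3.14].

## Interface

Orientations are given as a unit quaternion [x, y, z, w].
In Python, from workcell import manip, camera, ticket, boxes_of, outline_of gives the robot as it stands.
- The arm moves only by the tool carry_out, never from a script. Its argument "deltas" is a list of rows, each a list of 5 numbers: the shift along the tool's x, y, z as a fraction of full scale, then the turn about the tool's z as a fraction of full scale, then the opening, from -1 (shut) to 1 (fully open), so that 0 is half open. In form: [[tx, ty, tz, spin, gripper], ...]. A call has 1 to 20 rows; each row is the pose to reach, as a shift and turn from the pose commanded when the call began, along the tool's axes at that moment; what a row does not reach only later rows make up. Full scale, the value 1, is 150 mm for a shift and 30 degrees for a turn. A row lasts 1/8 s, in which the tool goes at most 62.5 mm and 10.7 degrees, less where a joint would pass 70% of its speed; a pose out of reach is approached as far as the arm can. A call with a number of a shift or a turn outside -1 to 1 is refused whole. A call with a gripper value outside its range is refused whole. The fingers move at their own pace and stop on an object; "force" is the grip in N (left out, the last holds). Time passes only in rows, so rows that repeat a pose let the fingers close. It gives the time, the measured TCP pose, the force, the opening and the grip force at its end, in the units of the state.
- manip.get_obs(): the state, without advancing time (a new reading comes with each control period).
- camera(name): name is "side" or "top"; returns a dict with "img" (384x512x3 uint8, red, green, blue), "depth" (384x512 float32, m along the optical axis (not along the pixel's ray), 0 where there is no reading), "vertical_fov" (degrees; the focal length in pixels is half the picture's height over the tangent of half this angle, whatever the lens; pixels are square), "cx", "cy" (the principal point, pixels), "k1" (the pictures are not rectified: a ray, as slopes to the right and down, at radius r is drawn at 1 + k1 r^2 times it, then the intrinsics apply), "R" (3x3) and "t" (3): a world point X has camera coordinates R X + t. Camera axes: x right, y down, z forward; pixel columns grow to the right and rows downward; lengths in m; the calibration is good to about 2 mm. A picture is of the moment at which its call begins.
- ticket.hand_in(): hands the job in; it is judged then, once.
Trained networks look in a picture, given as the dict that the camera call returned (one of the last four; its "shot" number tells which), for a name from the list of things; names that differ only in an ending like _2 or _b are one class to them, and where a whole thing is asked for, a point or a joint stands for the part that bears it (a point fixed in the world has none). Each returns a list of dicts, best first, with "conf" (0 to 1); they miss things now and then, are a little off and sometimes report something else, mostly with a low value. They report only what shows in the picture. A call takes as long as a camera call. They do not tell look-alikes from the thing itself.
- boxes_of(query, picture): "position" ([x, y, z] in m, in world coordinates, good to about 4 mm: the middle of the surface that is visible of it).
- outline_of(query, picture): "region" (384x512 bool, what is visible of it).
The state is a dict: "clock": time; "joint_pos": joint angles; "joint_velocities": joint speeds; "tau": joint torques, N m; "position": TCP position; "ee_rot": TCP orientation; "ft_force": force on the tool from outside, world axes, zero at the start; "torque": the same for the moment, N m; "grip_width": opening from 0.0 (shut) to 1.0 (fully open); "grasp_force": force on a finger pad.
Only numpy, scipy, OpenCV 4.12 (cv2) and the standard library are available. Lean on these libraries where they do the work, as an engineer would, in place of code of your own. Each camera call takes 0.05 s, during which the arm holds its last target. There are 200 camera calls.

## Task

Clamp the carved wooden blank on the clamping board: squeeze the jaw's release lever against its wooden post, keep it squeezed while you slide the jaw up so that its spring pad pushes the blank against the cleat and is itself pressed in to about three quarters of its stroke, then let go so that the lever's tooth drops fully into a notch and the blank stays held under the spring. Be gentle: never run the pad to the end of its stroke against the blank, and leave the mallet, tin and gouge alone.

Things in the scene. Friction and masses are not known exactly. Their poses are not given: they have to be found in the camera images.
- board: Clamping board screwed to the bench: wood 160 x 540 x 22 mm with a steel bed plate on top (bed top 34 mm above the bench). Origin: centre of its underside; y runs along it. A toothed bar lies beside the plate on its +x side, notches 10 mm apart. On release the spring pushes the jaw back by up to 15 mm until the lever's tooth drops into a notch.
- jaw: Sliding jaw, a dark steel shoe 74 x 61 x 22 mm. Origin on the bed plate's top, on the board's centre line; z up, +y along the board towards blank and cleat (the way to clamp), +x to the lever's side. Slides up to 245 mm with little friction but 2 N of drag per cm/s, only while the lever is squeezed: else stopped after 10 to 45 mm by the first tooth of the bar.
- pad_rest (a point): Point fixed to the jaw, 51 mm ahead of its origin (+y): the middle of the sprung wooden pad's face (64 wide, 24 mm high) when the pad is out. The pad yields back up to 24 mm: 4 N at first, 0.35 N more per mm, 12.4 N at the end, where it stops hard. Let go with the jaw at rest and the pad 15 to 21 mm in (9.3 to 11.3 N).
- handle (a point): Where to grasp, from above, closing along the jaw's x: 75 mm above the bed plate, 20 mm behind the jaw's origin, midway between post and squeezed lever. Upright wooden post (12 thick, 30 mm wide along y, top 96 mm above the bed) on the -x side, outer face 20.5 mm from here. Lever on the +x side. Over both: 56 mm at rest, 41 mm squeezed. Axes as the jaw's.
- lever_top (a point): Top end of the steel release lever (plate 6 mm thick, 26 mm wide along y), 98 mm above the bed plate. It leans out to +x at rest and stands upright, 26 mm from the post's inner face, when squeezed home. At the handle's height it needs 9 N to start and 13 N to be held home.
- lever (a joint): Angle of the release lever in rad: 0 at rest, its tooth fully down in a notch; 0.2 squeezed home against its stop; the tooth clears the bar above about 0.17. It springs back by itself. If it stays above 0.05 when let go, its tooth rests on top of a tooth of the bar.
- blank: Carved wooden blank to be clamped, 70 x 60 x 26 mm, low rosette on top, about 0.12 kg, loose on the bed plate ahead of the jaw. Origin: centre of its underside; its y (60 mm) lies about along the board. Beyond it (+y of the jaw) a wooden cleat, 100 x 30 x 32 mm, is screwed across the bed; the gap between them is not known, 4 to 100 mm.
- mallet: Wooden carver's mallet lying on the bench, 220 mm long, head 72 mm thick. Origin on the bench under its handle. To be left alone.
- tin: Open steel tin, 84 mm wide, 100 mm high, standing on the bench. Origin: centre of its underside. To be left alone.
- gouge: Gouge with a wooden handle lying on the bench, 220 mm long, 24 mm thick. Origin under its middle. To be left alone.
There are look-alikes about, which are no part of the job. There is more than one size of the blank; the one meant has the size given above.

How it is judged:
On the way, in this order (a step that is already met when the one before it is completed fails the run):
1. the release lever is squeezed home (value of joint lever above 0.15 rad), for 0.1 s.
2. with the lever still squeezed, the jaw's pad presses the blank against the cleat (value of joint lever above 0.15 rad and contact force between jaw and blank above 4 N), for 0.1 s.
At the end, for the whole second after the job is handed in: The lever is let go with its tooth fully down in a notch (lever below 0.04 rad), the blank lies flat and still, pressed by the jaw's spring pad with 3 to 14 N, and the jaw is at rest (value of joint lever below 0.04 rad and contact force between jaw and blank between 3 and 14 N and linear speed of each of blank, jaw below 0.01 m/s and angle between blank's own z axis and vertical below 0.1 rad); the robot touches nothing.
It fails at once if the jaw presses the blank with more than 16 N (pad run to the end of its stroke) (contact force between jaw and blank above 16 N).
It fails at once if mallet, tin or gouge moved by more than 20 mm (distance of any of mallet, tin, gouge from where it was at the start of the episode above 0.02 m).
It also fails if it takes over 58 s, if anything falls off the work surface, if the arm or the gripper's body presses on something with over 40 N, if the wrist force passes 120 N, or if a joint passes its speed limit or range.

## Working session

There is one attempt and no reset: what is moved stays moved. The work goes in short steps, Python scripts to look and compute and a tool call to move; the robot and the scene stay as the last step left them, time stands still between calls to the robot, and variables do not carry over. Pictures are saved under pics/ and viewed, at most 10 in all, crops included, and the job is handed in when it is done.

Besides the shell and the picture viewer there is one more tool, called by a JSON object that holds its "op" and its "data". carry_out: Moves the arm, as the interface text tells. Its arguments: {"type":"object","properties":{"deltas":{"type":"array","items":{"type":"array","items":{"type":"number"}}},"force":{"type":"number"}},"required":["deltas"]}

```bash
mkdir -p pics; cat > h.py <<'E'
import numpy as np, cv2
from workcell import manip, camera, ticket, boxes_of, outline_of
def K(p):
    f=p["img"].shape[0]/2/np.tan(np.radians(p["vertical_fov"])/2)
    return np.array([[f,0,p["cx"]],[0,f,p["cy"]],[0,0,1]]),np.array([p["k1"],0,0,0,0.])
def cloud(p):
    k,d=K(p);h,w=p["depth"].shape
    u=np.stack(np.meshgrid(np.arange(w),np.arange(h)),-1).reshape(-1,1,2).astype(float)
    n=cv2.undistortPoints(u,k,d).reshape(h,w,2)
    z=p["depth"];c=np.dstack([n*z[...,None],z])
    X=(c-p["t"])@p["R"]; X[z<=0]=np.nan
    return X
def px(p,X):
    k,d=K(p);c=np.asarray(X)@p["R"].T+p["t"]
    return cv2.projectPoints(c.reshape(-1,1,3),np.zeros(3),np.zeros(3),k,d)[0].reshape(-1,2)
E
python3 - <<'E'
from h import *
o=manip.get_obs();print(o)
ps=[camera("top"),camera("side")]
cv2.imwrite("pics/a.png",np.hstack([p["img"][...,::-1] for p in ps])[:, :][::1,::1] if 0 else cv2.resize(np.vstack([p["img"][...,::-1] for p in ps]),(400*1,600)))
for i,p in enumerate(ps):
    cv2.imwrite(f"pics/{'ts'[i]}.png",cv2.resize(p["img"][...,::-1],(800,600)))
    for q in["board","jaw","handle","lever_top","pad_rest","blank","mallet","tin","gouge"]:
        print(i,q,[(np.round(b["position"],3).tolist(),round(b["conf"],2)) for b in boxes_of(q,p)])
E
```

```text
{'clock': 0.0, 'joint_pos': array([-1.27260025,  0.33290489, -0.06471588,  1.46096452,  0.02160565,
        1.34992077, -0.08853296]), 'joint_velocities': array([-2.91285189e-04, -1.16606757e-03,  1.16502624e-03, -9.27046011e-05,
        4.42084367e-04,  3.82132484e-04, -2.72193014e-04]), 'tau': array([-8.23384113e-06, -6.25442576e+01,  4.92777850e-02, -3.91605377e+01,
        1.62252586e-02,  9.99654498e-03,  4.15585816e-05]), 'position': array([0.19696002, 0.59277303, 0.25248427]), 'ee_rot': array([ 1.59708752e-01,  9.87163893e-01, -7.46014777e-04, -8.46573465e-05]), 'ft_force': array([ 0.28484114, -0.11012962,  0.56416276]), 'torque': array([-0.05502006, -0.00817763, -0.00102684]), 'grasp_force': 0.0, 'grip_width': 0.9983793019223084}
0 board [([0.538, -0.012, 0.028], 0.85)]
0 jaw [([0.586, -0.168, 0.048], 0.92)]
0 handle [([0.578, -0.169, 0.057], 0.89)]
0 lever_top []
0 pad_rest [([0.586, -0.166, 0.059], 0.67)]
0 blank [([0.336, -0.12, 0.034], 0.88), ([0.529, 0.026, 0.059], 0.63), ([0.384, 0.034, 0.016], 0.53)]
0 mallet [([0.679, 0.094, 0.056], 0.7)]
0 tin [([0.584, -0.169, 0.063], 0.44)]
0 gouge [([0.486, 0.47, 0.015], 0.87)]
1 board [([0.525, -0.078, 0.025], 0.88), ([0.566, -0.184, 0.061], 0.4)]
1 jaw [([0.568, -0.183, 0.06], 0.72)]
1 handle [([0.568, -0.184, 0.062], 0.75)]
1 lever_top [([0.61, -0.182, 0.105], 0.55)]
1 pad_rest [([0.569, -0.186, 0.059], 0.66)]
1 blank [([0.377, 0.029, 0.016], 0.82), ([0.525, 0.02, 0.058], 0.77), ([0.326, -0.136, 0.04], 0.74), ([0.57, -0.187, 0.059], 0.22)]
1 mallet [([0.658, 0.086, 0.04], 0.83)]
1 tin [([0.727, -0.24, 0.072], 0.75)]
1 gouge [([0.522, 0.021, 0.057], 0.41)]
```

View pics/t.png

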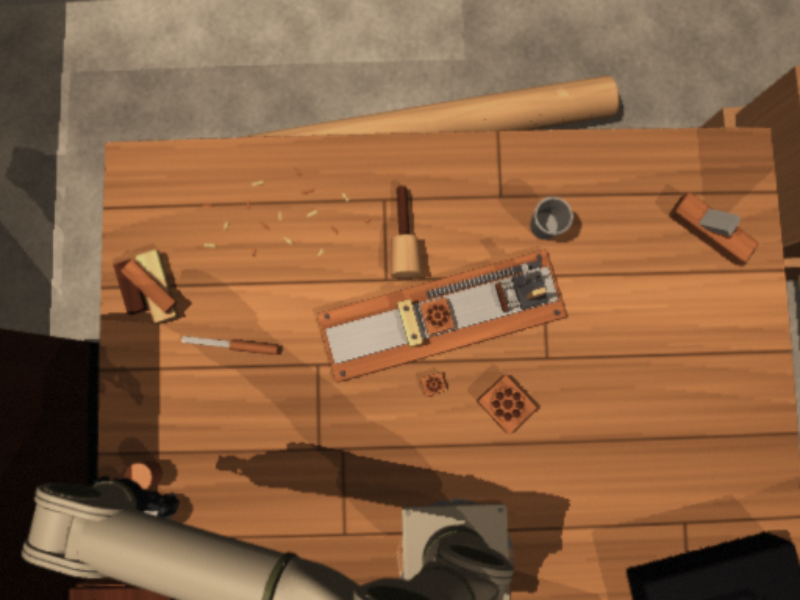

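View pics/s.png

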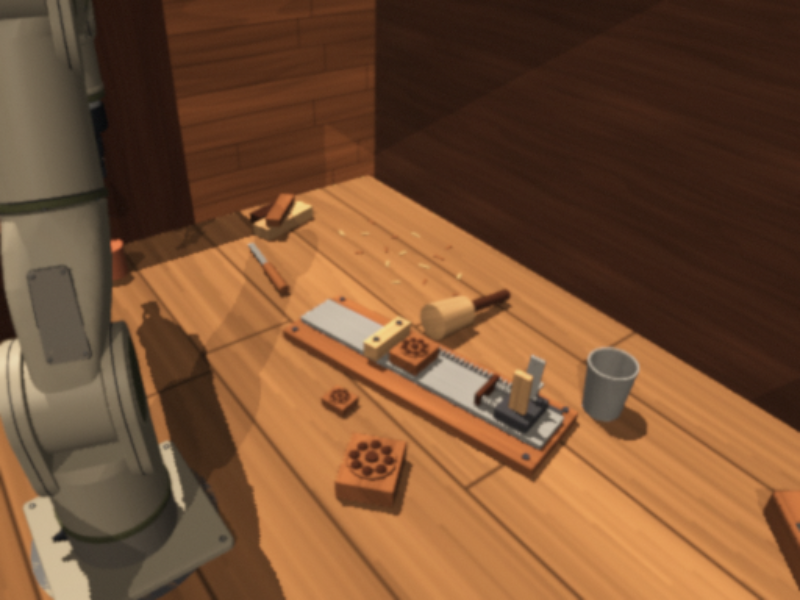

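The top view shows the board running diagonally: jaw at about (528,290), right blank on the bed at (437,315), cleat at (410,322), tin at (552,217), mallet at (405,235). Side view: post at (521,390), lever at (537,375). Now I'll measure the board axis, post, lever, pad, blank and cleat.

```bash
cat > m.py <<'E'
from h import *
T=camera("top");S=camera("side")
C=[cloud(T),cloud(S)]
m=outline_of("board",T)[0]["region"];X=C[0][m];X=X[np.isfinite(X).all(1)]
X=X[(X[:,2]>.012)&(X[:,2]<.045)]
r=cv2.minAreaRect(X[:,:2].astype(np.float32)*1000);print("board rect mm",r)
b=cv2.boxPoints(r);e=max([b[1]-b[0],b[2]-b[1]],key=np.linalg.norm);y=e/np.linalg.norm(e);y=y*np.sign(y[1]);x=np.array([y[1],-y[0]]);o=np.array(r[0])
print("y",y,"x",x)
for n,c in zip("ts",C):
    P=c.reshape(-1,3)*1000;P=P[np.isfinite(P).all(1)]
    a=np.c_[(P[:,:2]-o)@x,(P[:,:2]-o)@y,P[:,2]]
    a=a[(abs(a[:,0])<85)&(abs(a[:,1])<285)]
    for lo,hi,t in((105,150,"post/lever"),(62,72,"cleat66"),(55,62,"blank/pad/shoe"),(30,38,"bed")):
        q=a[(a[:,2]>lo)&(a[:,2]<hi)]
        print(n,t,len(q))
        if len(q)and t!="bed":
            hx,ex=np.histogram(q[:,1],np.arange(-280,290,10));print(" y:",[(int(ex[i]),int(hx[i]),q[(q[:,1]>=ex[i])&(q[:,1]<ex[i]+10)][:,0].round().min(),q[(q[:,1]>=ex[i])&(q[:,1]<ex[i]+10)][:,0].round().max()) for i in np.nonzero(hx)[0]])
        elif len(q): print(q[:,2].mean(), q.min(0),q.max(0))
    q=a[a[:,2]>105]; 
    if n=="s":
        for s,t in((q[:,0]<15,"lowx"),(q[:,0]>=15,"hix")): print(t,q[s].min(0),q[s].max(0),q[s].mean(0))
E
python3 m.py
```

```text
board rect mm ((537.2252807617188, 14.654632568359375), (160.90061950683594, 541.2005004882812), 14.379839897155762)
y [-0.248349    0.96867067] x [0.96867067 0.248349  ]
t post/lever 73
 y: [(-220, 9, np.float64(-22.0), np.float64(32.0)), (-210, 26, np.float64(-22.0), np.float64(31.0)), (-200, 26, np.float64(-22.0), np.float64(32.0)), (-190, 12, np.float64(-22.0), np.float64(29.0))]
t cleat66 493
 y: [(-230, 8, np.float64(11.0), np.float64(21.0)), (-220, 8, np.float64(-24.0), np.float64(16.0)), (-210, 13, np.float64(-34.0), np.float64(56.0)), (-200, 15, np.float64(-22.0), np.float64(55.0)), (-190, 13, np.float64(-35.0), np.float64(19.0)), (-180, 9, np.float64(-35.0), np.float64(32.0)), (-150, 1, np.float64(-19.0), np.float64(-19.0)), (-140, 17, np.float64(-32.0), np.float64(25.0)), (-130, 1, np.float64(6.0), np.float64(6.0)), (-20, 10, np.float64(-36.0), np.float64(28.0)), (-10, 35, np.float64(-33.0), np.float64(30.0)), (0, 38, np.float64(-35.0), np.float64(22.0)), (10, 36, np.float64(-35.0), np.float64(32.0)), (20, 32, np.float64(-30.0), np.float64(29.0)), (30, 33, np.float64(-34.0
[... 3253 characters left out ...]
oat64(-41.0), np.float64(27.0)), (30, 32, np.float64(-39.0), np.float64(29.0)), (40, 8, np.float64(-33.0), np.float64(24.0)), (50, 26, np.float64(-52.0), np.float64(46.0)), (60, 24, np.float64(-54.0), np.float64(47.0)), (70, 8, np.float64(-53.0), np.float64(22.0)), (80, 3, np.float64(-53.0), np.float64(-51.0))]
s bed 2307
33.524691503116856 [ -54.19083633 -262.7759643    30.00749331] [ 58.26715729 258.67515173  37.98588516]
lowx [ -28.05999847 -218.99517076  105.57048608] [ -12.0493825  -189.57477725  132.63562709] [ -21.67443869 -205.40011076  120.27578048]
hix [  17.75169794 -217.59103372  105.50806277] [  29.49726147 -190.4705131   133.31878814] [  23.20981058 -204.66003882  119.32868222]
```

{"op": "carry_out", "data": {"deltas": [[-0.25, -0.25, 0, 0, 1], [-0.5, -0.5, 0, 0, 1], [-0.75, -0.75, 0, 0, 1], [-1, -1, 0, 0, 1], [-1, -1, 0, 0, 1]]}}

```text
clock: 1.78
position: [0.2948, 0.4001, 0.2539]
ee_rot: [0.163, 0.987, 0.0, 0.0]
ft_force: [0.3, -0.0, 0.1]
grip_width: 1.0
grasp_force: 0.0
```

{"op": "carry_out", "data": {"deltas": [[-0.25, -0.25, 0, 0.25, 1], [-0.5, -0.5, 0, 0.5, 1], [-0.75, -0.75, 0, 0.75, 1], [-1, -1, 0, 1, 1], [-1, -1, 0, 1, 1]]}}

```text
clock: 2.4
position: [0.3888, 0.2111, 0.2537]
ee_rot: [0.413, 0.911, 0.0, 0.0]
ft_force: [-0.6, 0.8, 0.8]
grip_width: 1.002
grasp_force: 0.0
```

```bash
cat > go.py <<'E'
from h import *; import sys
from scipy.spatial.transform import Rotation as Ro
yb=np.array([-.2483,.9687,0]);xb=np.array([.9687,.2483,0]);O=np.array([.5372,.0147,.034])
def rep(bx,by,bz):
    "board-frame target of the grasp (m, z above bed): tool shifts, spin in full-scale units"
    o=manip.get_obs();R=Ro.from_quat(o["ee_rot"]).as_matrix()
    G=O+xb*bx+yb*by+[0,0,bz+.003]
    d=R.T@(G-o["position"]); a=np.arctan2(R[1,1],R[0,1])-np.arctan2(xb[1],xb[0])
    a=(a+np.pi/2)%np.pi-np.pi/2
    q=o["position"]-O
    print("t",round(o["clock"],2),"tcp",o["position"].round(3),"shift",(d/.15).round(3),"spin",round(np.degrees(a)/30,3),"board-frame",(q@xb*1e3).round(1),(q@yb*1e3).round(1),"F",o["ft_force"].round(1),"w",round(o["grip_width"],3),"g",round(o["grasp_force"],1),"j",o["joint_pos"].round(2))
if __name__=="__main__": rep(*map(float,sys.argv[1:4]))
E
python3 go.py 0.009 -0.204 0.20
```

```text
t 2.4 tcp [0.389 0.211 0.254] shift [-2.877 -0.679  0.111] spin 0.894 board-frame -95.0 227.1 F [-0.6  0.8  0.8] w 1.002 g 0.0 j [-0.85 -0.09  0.23  1.92  0.02  1.3   0.1 ]
```

{"op": "carry_out", "data": {"deltas": [[-0.33, -0.08, 0, 0, 1], [-0.67, -0.15, 0, 0, 1], [-1, -0.23, 0, 0, 1], [-1, -0.23, 0, 0, 1]]}}

```text
clock: 2.9
position: [0.4623, 0.0765, 0.2535]
ee_rot: [0.411, 0.911, -0.0, 0.0]
ft_force: [-0.4, -0.1, 0.6]
grip_width: 1.006
grasp_force: 0.0
```

{"op": "carry_out", "data": {"deltas": [[-0.33, -0.08, 0, 0, 1], [-0.67, -0.15, 0, 0, 1], [-1, -0.23, 0, 0, 1], [-1, -0.23, 0, 0, 1]]}}

```text
clock: 3.4
position: [0.5358, -0.058, 0.2531]
ee_rot: [0.411, 0.912, -0.001, 0.0]
ft_force: [0.1, 0.3, -1.4]
grip_width: 1.002
grasp_force: 0.0
```

{"op": "carry_out", "data": {"deltas": [[-0.3, -0.08, 0, 0.3, 1], [-0.6, -0.15, 0, 0.6, 1], [-0.87, -0.22, 0, 0.89, 1], [-0.87, -0.22, 0, 0.89, 1], [-0.87, -0.22, 0, 0.89, 1]]}}

```text
clock: 4.03
position: [0.5973, -0.1731, 0.2527]
ee_rot: [0.608, 0.794, 0.0, -0.001]
ft_force: [0.2, 0.0, -0.2]
grip_width: 1.001
grasp_force: 0.0
```

```bash
python3 - <<'E'
import go
from h import *
go.rep(0.009,-0.204,0.075)
S=camera("side");T=camera("top")
# handle column in the side picture and measured post/lever in the board frame
for n,p in(("t",T),("s",S)):
    P=cloud(p).reshape(-1,3);P=P[np.isfinite(P).all(1)]-go.O
    a=np.c_[P@go.xb,P@go.yb,P[:,2]]*1e3
    for z in((80,90),(90,102)):
        q=a[(abs(a[:,0])<60)&(a[:,1]>-235)&(a[:,1]<-170)&(a[:,2]>z[0])&(a[:,2]<z[1])]
        for s in(q[:,0]<0,q[:,0]>=0):
            if s.sum(): print(n,z,s.sum(),q[s].min(0).round(),q[s].max(0).round())
im=S["img"]
u=px(S,[go.O+go.yb*-.204+[0,0,.075]])[0];print(u)
c=im[int(u[1])-75:int(u[1])+75,int(u[0])-100:int(u[0])+100,::-1]
cv2.imwrite("pics/c1.png",cv2.resize(c,None,fx=4,fy=4))
E
```

```text
t 4.03 tcp [ 0.597 -0.173  0.253] shift [-0.049 -0.017  0.938] spin 0.025 board-frame 11.6 -196.8 F [ 0.2  0.  -0.2] w 1.001 g 0.0 j [-0.34  0.38  0.72  1.5  -0.26  1.35  0.67]
t (80, 90) 4 [ -22. -195.   80.] [ -14. -187.   89.]
t (80, 90) 9 [  22. -211.   81.] [  27. -190.   89.]
t (90, 102) 12 [ -21. -201.   90.] [ -11. -188.  101.]
t (90, 102) 18 [  25. -214.   93.] [  32. -188.  102.]
s (80, 90) 42 [ -27. -219.   80.] [ -15. -189.   89.]
s (80, 90) 37 [  20. -217.   80.] [  26. -192.   90.]
s (90, 102) 54 [ -26. -218.   90.] [ -13. -189.   99.]
s (90, 102) 38 [  21. -218.   90.] [  29. -192.   99.]
[337.39325037 242.02681992]
```

View pics/c1.png

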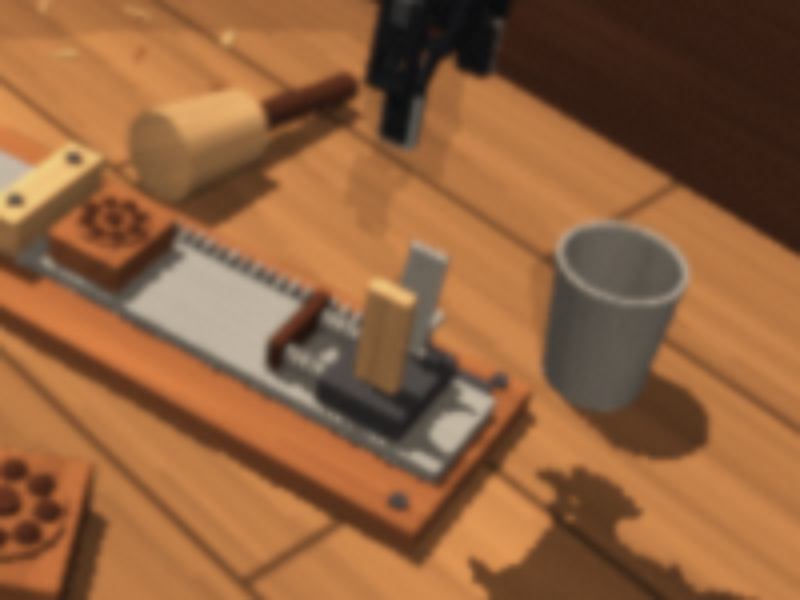

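The crop shows the post at (387,340), lever at (427,290), and the open gripper at (400,120) above, with the tin clear. I'm going down.

{"op": "carry_out", "data": {"deltas": [[-0.049, -0.024, 0, 0.025, 1], [-0.049, -0.024, 0.25, 0.025, 1], [-0.049, -0.024, 0.5, 0.025, 1], [-0.049, -0.024, 0.7, 0.025, 1], [-0.049, -0.024, 0.85, 0.025, 1], [-0.049, -0.024, 0.938, 0.025, 1], [-0.049, -0.024, 0.938, 0.025, 1]], "force": 30}}

```text
clock: 5.0
position: [0.5949, -0.1836, 0.1122]
ee_rot: [0.614, 0.789, -0.0, -0.0]
ft_force: [-0.2, 0.9, 0.1]
grip_width: 1.003
grasp_force: 0.0
```

```bash
python3 go.py -0.001 -0.204 0.075
```

```text
t 5.0 tcp [ 0.595 -0.184  0.112] shift [ 0.016 -0.051  0.002] spin -0.007 board-frame 6.7 -206.4 F [-0.2  0.9  0.1] w 1.003 g 0.0 j [-0.29  0.51  0.67  1.66 -0.35  1.1   0.73]
```

{"op": "carry_out", "data": {"deltas": [[0.016, -0.051, 0, 0, 1], [0.016, -0.051, 0, 0, 0.5], [0.016, -0.051, 0, 0, -1], [0.016, -0.051, 0, 0, -1], [0.016, -0.051, 0, 0, -1], [0.016, -0.051, 0, 0, -1], [0.016, -0.051, 0, 0, -1], [0.016, -0.051, 0, 0, -1]], "force": 30}}

```text
clock: 6.0
position: [0.5866, -0.1858, 0.1152]
ee_rot: [0.615, 0.788, -0.0, 0.001]
ft_force: [-11.8, -3.7, 21.6]
grip_width: 0.473
grasp_force: 32.8
```

```bash
python3 go.py -0.001 -0.204 0.075
```

```text
t 6.0 tcp [ 0.587 -0.186  0.115] shift [0.016 0.006 0.021] spin -0.01 board-frame -1.9 -206.5 F [-11.8  -3.7  21.6] w 0.473 g 32.8 j [-0.29  0.49  0.68  1.68 -0.34  1.09  0.73]
```

{"op": "carry_out", "data": {"deltas": [[0, -0.007, -0.02, 0, -1], [0.03, -0.007, -0.02, 0, -1], [0.07, -0.007, -0.02, 0, -1], [0.11, -0.007, -0.02, 0, -1], [0.15, -0.007, -0.02, 0, -1], [0.19, -0.007, -0.02, 0, -1], [0.23, -0.007, -0.02, 0, -1], [0.27, -0.007, -0.02, 0, -1], [0.31, -0.007, -0.02, 0, -1], [0.35, -0.007, -0.02, 0, -1], [0.35, -0.007, -0.02, 0, -1], [0.35, -0.007, -0.02, 0, -1]]}}

```text
clock: 7.5
position: [0.573, -0.1325, 0.1153]
ee_rot: [0.615, 0.789, -0.0, -0.001]
ft_force: [-4.2, -1.0, -4.8]
grip_width: 0.47
grasp_force: 37.6
```

```bash
python3 - <<'E'
import go
from h import *
go.rep(-.001,-.10,.075)
for n in("top","side"):
    p=camera(n);P=cloud(p).reshape(-1,3);P=P[np.isfinite(P).all(1)]-go.O
    a=np.c_[P@go.xb,P@go.yb,P[:,2]]*1e3
    a=a[abs(a[:,0])<28]
    def ed(lo,hi,zl,zh):
        q=a[(a[:,1]>lo)&(a[:,1]<hi)&(a[:,2]>zl)&(a[:,2]<zh),1]; return len(q),np.percentile(q,[0,3,50,97,100]).round(1) if len(q) else 0
    print(n,"pad",ed(-110,-60,16,30),"blank",ed(-40,54,22,34),"cleat",ed(50,110,29,36))
go.rep(-.001,-.10,.075)
S=p
u=px(S,[go.O+go.yb*-.06+[0,0,.05]])[0]
c=S["img"][int(u[1])-60:int(u[1])+60,int(u[0])-80:int(u[0])+80,::-1]
cv2.imwrite("pics/c2.png",cv2.resize(c,None,fx=5,fy=5))
E
```

```text
t 7.5 tcp [ 0.573 -0.133  0.115] shift [0.343 0.005 0.022] spin -0.007 board-frame -1.9 -151.5 F [-4.2 -1.  -4.8] w 0.47 g 37.6 j [-0.4   0.43  0.68  1.75 -0.3   1.07  0.64]
top pad (64, array([-109.4, -107.9,  -84.8,  -77.3,  -76.6])) blank (223, array([-15.4, -13.2,  14.2,  42.7,  44.1])) cleat (105, array([61.3, 62.6, 76.8, 89.8, 90.7]))
side pad (113, array([-109.8, -106.4,  -88.3,  -80.2,  -78.9])) blank (258, array([-18.4, -16.9,   6. ,  39. ,  42.8])) cleat (127, array([57.8, 58.6, 71.8, 88.3, 89.1]))
t 7.6 tcp [ 0.573 -0.133  0.115] shift [0.343 0.005 0.022] spin -0.007 board-frame -1.9 -151.5 F [-3.5 -0.9 -3.5] w 0.466 g 37.7 j [-0.4   0.43  0.68  1.75 -0.3   1.07  0.64]
```

View pics/c2.png

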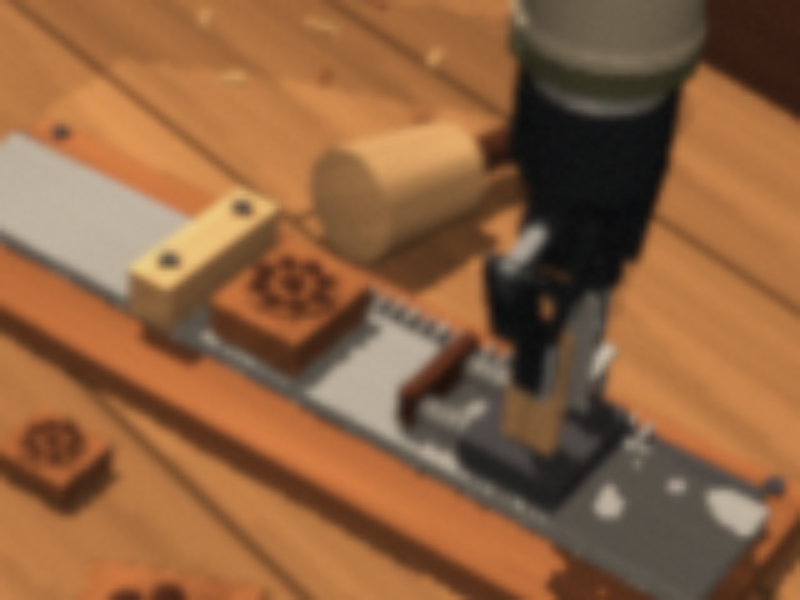

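The jaw moves with the hand, lever squeezed against the post (540,400). Pad at about (437,380), 60 mm short of the blank (290,300), which has a 15 mm gap to the cleat. I'll advance 70 mm, stopping before contact with the cleat.

{"op": "carry_out", "data": {"deltas": [[0.03, 0, -0.005, 0, -1], [0.07, 0, -0.005, 0, -1], [0.11, 0, -0.005, 0, -1], [0.15, 0, -0.005, 0, -1], [0.19, 0, -0.005, 0, -1], [0.23, 0, -0.005, 0, -1], [0.27, 0, -0.005, 0, -1], [0.31, 0, -0.005, 0, -1], [0.35, 0, -0.005, 0, -1], [0.38, 0, -0.005, 0, -1], [0.41, 0, -0.005, 0, -1], [0.435, 0, -0.005, 0, -1], [0.455, 0, -0.005, 0, -1], [0.47, 0, -0.005, 0, -1], [0.47, 0, -0.005, 0, -1], [0.47, 0, -0.005, 0, -1]]}}

```text
clock: 9.6
position: [0.5554, -0.0637, 0.1154]
ee_rot: [0.614, 0.789, -0.0, -0.001]
ft_force: [1.2, 0.2, -21.5]
grip_width: 0.474
grasp_force: 35.8
```

```bash
cat > l.py <<'E'
import go
from h import *
go.rep(-.001,-.056,.075)
o=manip.get_obs();print("Fy board",o["ft_force"]@go.yb)
for n in("top","side"):
    p=camera(n);P=cloud(p).reshape(-1,3);P=P[np.isfinite(P).all(1)]-go.O
    a=np.c_[P@go.xb,P@go.yb,P[:,2]]*1e3
    a=a[(abs(a[:,0])<28)]
    def ed(lo,hi,zl,zh):
        q=a[(a[:,1]>lo)&(a[:,1]<hi)&(a[:,2]>zl)&(a[:,2]<zh),1]; return len(q),np.percentile(q,[0,3,50,97,100]).round(1) if len(q) else 0
    q=a[(a[:,1]>-40)&(a[:,1]<100)&(a[:,2]>18)&(a[:,2]<36)]
    print(n,np.histogram(q[:,1],np.arange(-40,101,4))[0])
print("Fy board",[(manip.get_obs()["ft_force"]@go.yb).round(2)])
E
python3 l.py
```

```text
t 9.6 tcp [ 0.555 -0.064  0.115] shift [0.163 0.005 0.023] spin -0.006 board-frame -1.9 -80.5 F [  1.2   0.2 -21.5] w 0.474 g 35.8 j [-0.53  0.36  0.68  1.83 -0.26  1.05  0.49]
Fy board -0.09175679723031863
top [ 4  1  6  2  5  8 17 19 19 18 17 14 19 16 18 17 15 18 18 17 17 19 17 10
  0 14 15 18 15 14 17 18 13  0  0]
side [ 1  4  5  2  6 33 24 15 20 28 18 24 16 18 25 19  7 18 19 13 16 11 12  1
 32 37 18 18 18 16 15 17  4  0  0]
Fy board [np.float64(0.69)]
```

{"op": "carry_out", "data": {"deltas": [[0.01, 0, 0.02, 0, -1], [0.02, 0, 0.02, 0, -1], [0.03, 0, 0.02, 0, -1], [0.04, 0, 0.02, 0, -1], [0.05, 0, 0.02, 0, -1], [0.06, 0, 0.02, 0, -1], [0.07, 0, 0.02, 0, -1], [0.08, 0, 0.02, 0, -1], [0.08, 0, 0.02, 0, -1], [0.08, 0, 0.02, 0, -1]]}}

```text
clock: 10.95
position: [0.5532, -0.055, 0.1153]
ee_rot: [0.615, 0.788, -0.0, 0.001]
ft_force: [-9.5, -7.7, 5.7]
grip_width: 0.468
grasp_force: 39.6
```

```bash
python3 l.py
```

```text
t 10.95 tcp [ 0.553 -0.055  0.115] shift [0.103 0.005 0.022] spin -0.01 board-frame -1.8 -71.4 F [-9.5 -7.7  5.7] w 0.468 g 39.6 j [-0.55  0.35  0.68  1.84 -0.25  1.04  0.47]
Fy board -5.139939397984731
top [12  7  2  1  3  4  1  6 17 21 20 17 18 14 15 18 17 12 22 15 17 18 17 18
 21 16 16 18 19 15 16 18 14  0  0]
side [ 1  2  1  6  2  1  7 42 16 13 22 25 25 21 19 12 25 19 10 18 17 12 14  8
 31 28 17 19 17 17 15 15  2  0  0]
Fy board [np.float64(-3.57)]
```

{"op": "carry_out", "data": {"deltas": [[0.01, 0, 0, 0, -1], [0.02, 0, 0, 0, -1], [0.03, 0, 0, 0, -1], [0.04, 0, 0, 0, -1], [0.05, 0, 0, 0, -1], [0.06, 0, 0, 0, -1], [0.07, 0, 0, 0, -1], [0.077, 0, 0, 0, -1], [0.083, 0, 0, 0, -1], [0.083, 0, 0, 0, -1], [0.083, 0, 0, 0, -1], [0.083, 0, 0, 0, -1]]}}

```text
clock: 12.55
position: [0.5504, -0.0438, 0.1153]
ee_rot: [0.615, 0.788, -0.001, 0.001]
ft_force: [-7.0, -11.0, 3.5]
grip_width: 0.471
grasp_force: 39.3
```

```bash
python3 - <<'E'
import go
from h import *
go.rep(-.001,-.056,.075)
f=[]
for i in range(8):
    f.append(manip.get_obs()["ft_force"]@go.yb); p=camera("side" if i<7 else "top")
print(np.round(f,1),np.mean(f))
P=cloud(p).reshape(-1,3);P=P[np.isfinite(P).all(1)]-go.O
a=np.c_[P@go.xb,P@go.yb,P[:,2]]*1e3
q=a[(abs(a[:,0])<28)&(a[:,1]<100)&(a[:,1]>-60)&(a[:,2]>16)&(a[:,2]<36)]
print(np.histogram(q[:,1],np.arange(-60,101,4))[0])
E
```

```text
t 12.55 tcp [ 0.55  -0.044  0.115] shift [0.027 0.005 0.022] spin -0.011 board-frame -1.8 -60.0 F [ -7.  -11.    3.5] w 0.471 g 39.3 j [-0.57  0.34  0.67  1.85 -0.24  1.04  0.44]
[-8.9 -8.3 -9.4 -9.  -8.9 -9.2 -9.5 -9.2] -9.058730719405666
[ 0  0  0  0  0  2  9 12  7  4  6  3  8 19 18 18 19 18 18 16 21 15 18 14
 16 19 18 17 18 19 17 18 15 19 17 17 19 14  0  0]
```

{"op": "carry_out", "data": {"deltas": [[0.007, 0, 0, 0, -1], [0.014, 0, 0, 0, -1], [0.021, 0, 0, 0, -1], [0.026, 0, 0, 0, -1], [0.026, 0, 0, 0, -1], [0.026, 0, 0, 0, -1], [0.026, 0, 0, 0, -1]]}}

```text
clock: 13.82
position: [0.5495, -0.0404, 0.1153]
ee_rot: [0.615, 0.788, -0.001, 0.001]
ft_force: [-6.7, -12.2, 2.5]
grip_width: 0.472
grasp_force: 39.1
```

```bash
python3 - <<'E'
import go
from h import *
go.rep(-.001,-.056,.075)
f=[]
for i in range(5):
    f.append(manip.get_obs()["ft_force"]@go.yb); camera("side")
print(np.round(f,1),np.mean(f))
E
```

```text
t 13.82 tcp [ 0.549 -0.04   0.115] shift [0.003 0.005 0.022] spin -0.011 board-frame -1.8 -56.4 F [ -6.7 -12.2   2.5] w 0.472 g 39.1 j [-0.58  0.34  0.67  1.85 -0.24  1.03  0.43]
[-10.2 -10.   -9.4  -9.6  -9.2] -9.664160682093934
```

The pad is 16–18 mm in and at rest; releasing now.

{"op": "carry_out", "data": {"deltas": [[0, 0, 0, 0, 1], [0, 0, 0, 0, 1], [0, 0, 0, 0, 1], [0, 0.04, 0, 0, 1], [0, 0.05, 0, 0, 1], [0, 0.05, 0, 0, 1], [0, 0.05, 0, 0, 1], [0, 0.05, 0, 0, 1]]}}

```text
clock: 15.08
position: [0.5564, -0.035, 0.1133]
ee_rot: [0.615, 0.789, -0.0, -0.0]
ft_force: [0.8, 1.6, -0.5]
grip_width: 1.0
grasp_force: 0.0
```

```bash
python3 go.py 0.006 -0.056 0.075
```

```text
t 15.07 tcp [ 0.556 -0.035  0.113] shift [-0.02  -0.001  0.009] spin -0.007 board-frame 6.2 -52.9 F [ 0.8  1.6 -0.5] w 1.0 g 0.0 j [-0.58  0.36  0.67  1.83 -0.25  1.04  0.44]
```

{"op": "carry_out", "data": {"deltas": [[0, 0, -0.15, 0, 1], [0, 0, -0.4, 0, 1], [0, 0, -0.7, 0, 1], [0, 0, -1, 0, 1], [0, 0, -1, 0, 1], [0, 0, -1, 0, 1]]}}

```text
clock: 15.82
position: [0.5562, -0.0349, 0.2628]
ee_rot: [0.614, 0.789, -0.0, -0.0]
ft_force: [-0.0, -0.4, -0.1]
grip_width: 1.0
grasp_force: 0.0
```

```bash
python3 - <<'E'
import go
from h import *
go.rep(.006,-.056,.075)
for n in("top","side"):
    p=camera(n);P=cloud(p).reshape(-1,3);P=P[np.isfinite(P).all(1)]-go.O
    a=np.c_[P@go.xb,P@go.yb,P[:,2]]*1e3
    for lo,hi in((75,85),(85,102)):
        for s in(-1,1):
            q=a[(a[:,1]>-100)&(a[:,1]<-30)&(a[:,2]>lo)&(a[:,2]<hi)&(a[:,0]*s>0)&(abs(a[:,0])<50)]
            if len(q):print(n,lo,len(q),q.min(0).round(),q.max(0).round())
    q=a[(abs(a[:,0])<28)&(a[:,1]<100)&(a[:,1]>-60)&(a[:,2]>16)&(a[:,2]<36)]
    print(np.histogram(q[:,1],np.arange(-60,101,4))[0])
u=px(p,[go.O+go.yb*-.04+[0,0,.04]])[0]
c=p["img"][int(u[1])-60:int(u[1])+60,int(u[0])-80:int(u[0])+80,::-1]
cv2.imwrite("pics/c3.png",cv2.resize(c,None,fx=5,fy=5))
E
```

```text
t 15.82 tcp [ 0.556 -0.035  0.263] shift [-0.022  0.     1.005] spin -0.007 board-frame 6.1 -52.7 F [-0.  -0.4 -0.1] w 1.0 g 0.0 j [-0.64  0.2   0.71  1.66 -0.13  1.33  0.35]
[ 0  0  0  5  9 16 20 20  9  5  6  4  7 21 18 21 17 18 16 18 17 13 16 19
 18 17 15 18 19 20 16 18 14 19 16 15 16 15  0  0]
side 75 36 [-26. -76.  75.] [-14. -46.  85.]
side 75 37 [ 19. -74.  75.] [ 25. -48.  85.]
side 85 68 [-26. -76.  85.] [-13. -46.  97.]
side 85 46 [ 19. -74.  86.] [ 29. -47.  99.]
[ 5  7  8  2  3  6  7  5  4  2  4 10 42 20 16 16 26 23 22 13 21 22 18  9
 20 18 14 15  9 27 28 17 20 18 14 21 14  3  0  0]
```

View pics/c3.png

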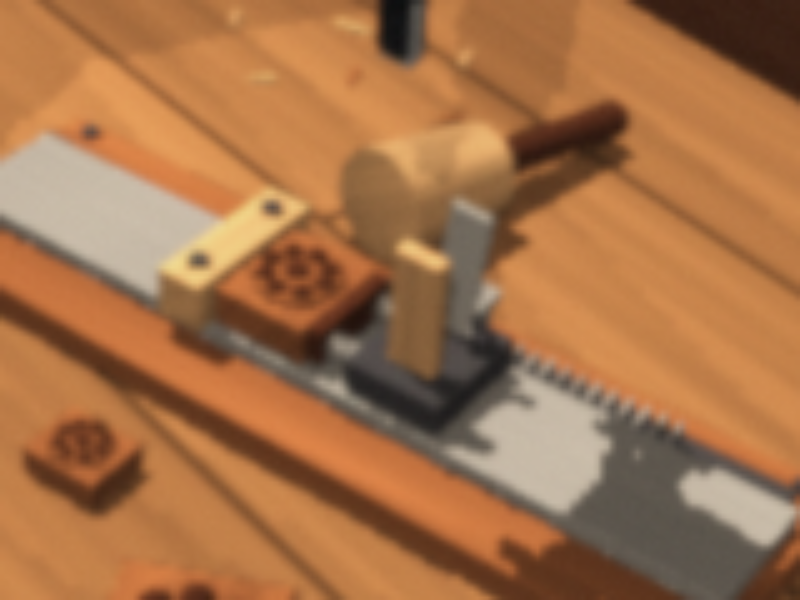

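The post is at (420,310) and the lever at (468,265), leaning out as it did at the start. The pad sits against the blank at (345,305), and the blank is flush with the cleat. The jaw settled back about 5 mm into a notch.

```bash
python3 -c "
from workcell import ticket
print(ticket.hand_in())"
```

```text
the job is handed in; nothing more can be done
None
```

The blank is clamped against the cleat and the job is handed in. The jaw settled back about 5 mm on release, and the lever looks fully down in its notch. I estimate a spring force of about 8 N, and the arm is clear. The hand-in returned no verdict.

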